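# Set a flat bar to length on the sawing board and clamp it

## Task

Get the flat steel bar ready for sawing, using fingertip pushes only: push it back flat against the steel fence of the sawing board and slide it along the fence until 40 mm of it, up to the scribed line, sticks out past the right-hand end of the board. Then press the raised handle of the toggle clamp all the way down so that the rubber foot holds the bar there. Do not lift the bar, and leave the other things on the bench alone.

Things in the scene. Friction and masses are not known exactly. Their poses are not given: they have to be found in the camera images.
- saw_board: Sawing board fixed to the bench: dark hardwood slab 190 (x) x 250 (y) x 24 mm, origin at the centre of its underside, on the bench top. x points away from the robot (up to 0.15 rad askew), y left. Steel toggle clamp bolted on behind the fence, on the line y = -75 mm; with its handle raised, its arm stands up clear of the bar. Only the bar lies on the wood in front of the fence.
- board_end (a point): Top edge of the board's right-hand end (board y = -125 mm, x = +5 mm, z = 24 mm), on the line where the seated bar's middle runs.
- fence_face (a point): Middle of the front face of the dark steel fence (board x = +20 mm, 7 mm above the wood). The fence runs along the board's y over its whole length and stands 14 mm above the wood.
- bar: Loose flat steel bar 30 (x) x 180 (y) x 6 mm, 0.2 to 0.3 kg, flat on the board in front of the fence, within 0.15 rad of its direction. Origin: centre of its underside; y along its length (left), x toward the fence. Dark line scribed across it 40 mm from its right-hand (-y) end; two small holes near the other. Seated and set to length, its origin is at x = +5, y = -75 mm of the board.
- bar_cut_end (a point): Middle of the bar's right-hand end face (its y = -90 mm, 3 mm above its underside), the end that must stick out past the board by 40 mm.
- bar_tail_end (a point): Middle of the bar's left-hand end face (its y = +90 mm, 3 mm above its underside).
- bar_rear_1 (a point): Point on the bar's rear (+x) long face, 5 mm from its right-hand end.
- bar_rear_2 (a point): Point on the bar's rear (+x) long face, 5 mm from its left-hand end.
- clamp_handle (a joint): Clamp handle angle: 0 at the start = raised, sloping up and away from the fence, 0.9 rad above level; 0.9 = level; 0.93 = fully down on its stop, just past the toggle's dead centre. Stays where left (friction 0.3 N m). Black rubber grip 17 mm thick, 37 to 104 mm from the pin. Pin along y at the board's x = +80, y = -75, z = 64 mm. Pressing it down swings the arm down and locks it.
- handle_grip (a point): Point on the axis of the handle's rubber grip, 70 mm from the pin; moves with the handle (x = +124, z = 119 mm in the board's frame when raised, x = +150, z = 62 mm when down).
- clamp_foot: Round rubber foot, 15 mm wide, at the end of the hold-down arm, on a springy spindle; origin at its lower face. With the handle down it presses on the bar's top at the board's x = +5 mm, y = -75 mm with about 6 N.
- tape: Bystander: roll of black tape, 62 x 60 x 19 mm, lying on the board behind the fence, to the left of the clamp. Leave alone.
- lube_bottle: Bystander: small green bottle with a red nozzle, 42 mm wide, 123 mm tall, standing to the left behind the board. Leave alone.
- slide_caliper: Bystander: steel slide caliper, 68 x 228 x 14 mm, lying on the far right. Leave alone.
- marker: Bystander: felt pen, 17 x 135 x 16 mm, lying to the right of the board near the bench's front. Leave alone.
- patch_tin: Bystander: flat red tin, 57 x 92 x 20 mm, lying to the right of the pen, near the bench's front. Leave alone.
- bell: Bystander: domed handlebar bell, 53 x 66 x 31 mm, to the left of the board, beside the fixed plastic tub (0.2 m tall, at x 0.31 to 0.69, y 0.43 to 0.77 m in the world). Leave alone.

How it is judged:
By the outcome, as a careful person would: the job done as asked, in the order asked, and still so for the second after the job is handed in, with the robot touching nothing.
It also fails if it takes over 61 s, if anything falls off the work surface, if the arm or the gripper's body presses on something with over 40 N, if the wrist force passes 120 N, or if a joint passes its speed limit or range.

## Robot

A 6-joint arm with a two-finger parallel gripper is mounted at the origin on a cart in front of the work surface, level with it; the furniture and walls round the work are solid. World frame = base frame: x ahead of the robot, y to its left, z up, the work surface at z = 0. Lengths are in mm, angles in rad, forces in N, time in s.
With the tool pointing down it reaches from about 325 to 900 mm from the base axis. Payload 6.1 kg.
Tool frame: the origin (TCP) lies at the very end of the fingers, on their centre line; the grasp point (between the pads) lies 19 mm behind it (ctrl.hold_point_z is the z of the grasp point in the tool frame, in mm); z points along the fingers, y is the direction in which the jaws open and shut (so a half turn about z gives the same grasp; the last joint's range is limited). The gripper opens to 87 mm and grips with 3 to 60 N. Pads are 19 mm wide; open, the fingers measure 117 mm over their backs; the gripper's body (75 mm by 190 mm) begins 51 mm behind the grasp point.
Start: joints at [-1.333, 0.22, 1.526, -0, 1.395, -0.126], TCP at [222.385, -584.09, 222.538] pointing down, gripper open.
Joint ranges: [-2.98, 2.98], [-0.91, 2.08], [0.09, 2.57], [-1.24, 4.39], [0.2, 2.65], [-2.68, 2.68]. Speed limits (rad/s): [2.57, 2.57, 3.01, 3.14, 3.14, 3.14].

## Interface

Orientations are given as a 3x3 rotation matrix whose columns are the frame's x, y, z axes.
In Python, from cell import telemetry, snapshot, camera_info, job, spotter, ctrl gives the robot as it stands. The module is installed in compiled form; this text tells all that it offers.
- The arm moves only by the shell command python3 -m handwheel 'ROWS' [OPENING]. ROWS is a JSON object of lists of equal length, an entry for each row: "offset": the shift along the world's x, y, z in mm, a list of three; "dr": the turn, a rotation vector about the world's x, y, z in degrees, a list of three. In form: {"offset": [[dx, dy, dz], ...], "dr": [[rx, ry, rz], ...]}. A call has exactly 8 rows; each row shifts and turns the pose as measured when the row begins; what a row does not reach is not made up. A row lasts 1/10 s, in which the tool goes at most 50 mm and 8.59 degrees, less where a joint would pass 70% of its speed; a pose out of reach is approached as far as the arm can. A call with a gripper value outside its range is refused whole. OPENING is the closure, from -1 (fully open) to 1 (shut), so that 0 is half open, set as the call begins (- or left out, the last holds). The fingers move at their own pace and stop on an object; the grip force is fixed at half the most. Time passes only in rows, so rows that do not move let the fingers close, or fill a call up. It gives the time, the measured TCP pose, the force and the opening at its end, in the units of the state.
- telemetry.get_state(): the state, without advancing time (a new reading comes with each control period).
- snapshot(name): name is "side" or "top" or "wrist"; returns the picture (400x640x3 uint8, blue, green, red); there is no depth.
- camera_info(name): a dict with "fov_y" (degrees; the focal length in pixels is half the picture's height over the tangent of half this angle, whatever the lens; pixels are square), "cx", "cy" (the principal point, pixels), "position" and "orientation" of the camera in the world. Camera axes: x right, y up, looking along -z (the intrinsics and any distortion apply to the point x, -y, -z); pixel columns grow to the right and rows downward; lengths in mm; the calibration is good to about 2 mm. The wrist camera is an equidistant fisheye: a pixel r from the principal point sees the ray r / f radians off the axis. A picture is of the moment at which its call begins: read the wrist's pose just before it. camera_info takes no time and is no camera call; for the wrist camera it gives the pose at the moment of the call.
- job.hand_in(): hands the job in, once; it reports no verdict.
Trained networks look in the newest picture that a camera, given by its name, has taken for a name from the list of things; names that differ only in an ending like _2 or _b are one class to them, and where a whole thing is asked for, a point or a joint stands for the part that bears it (a point fixed in the world has none). Each returns a list of dicts, best first, with "confidence" (0 to 1); they miss things now and then, are a little off and sometimes report something else, mostly with a low value. They report only what shows in the picture. A call takes as long as a camera call.
- spotter.find_in(camera, name): "pixel" ([column, row] in pixels, amid what is visible of it).
- spotter.landmark_of(camera, name): "pixel" ([column, row] in pixels: a listed point, or the origin of a listed thing).
The state is a dict: "time": time; "qpos": joint angles; "joint_velocities": joint speeds; "joint_efforts": joint torques, N m; "tcp_pos": TCP position; "tcp_rot": TCP orientation; "contact_force": force on the tool from outside, world axes, zero at the start; "ft_torque": the same for the moment, N m; "grip_width": finger opening in mm.
Only numpy, scipy, OpenCV 4.12 (cv2) and the standard library are available. Lean on these libraries where they do the work, as an engineer would, in place of code of your own. Each camera call takes 0.05 s, during which the arm holds its last target. There are 200 camera calls.

## Working session

There is one attempt and no reset: what is moved stays moved. The work goes in short steps, Python scripts to look and compute and a shell command to move; the robot and the scene stay as the last step left them, time stands still between calls to the robot, and variables do not carry over. Pictures are saved under pics/ and viewed, about 8 in all and at most 12, crops included, and the job is handed in when it is done.

```bash
mkdir -p pics; cat > h.py <<'E'
import numpy as np, cv2
from cell import telemetry, snapshot, camera_info, job, spotter, ctrl
def ray(cam,px,info=None):
    i=info or camera_info(cam); f=200/np.tan(np.radians(i["fov_y"])/2)
    u=(px[0]-i["cx"])/f; v=(px[1]-i["cy"])/f
    if cam=="wrist":
        r=np.hypot(u,v); s=np.sin(r)/r if r>1e-9 else 1; d=np.array([u*s,-v*s,-np.cos(r)])
    else: d=np.array([u,-v,-1.])
    d=np.array(i["orientation"]).reshape(3,3)@d
    return np.array(i["position"]),d/np.linalg.norm(d)
def onz(cam,px,z,info=None):
    p,d=ray(cam,px,info); return p+d*(z-p[2])/d[2]
def proj(cam,P,info=None):
    i=info or camera_info(cam); f=200/np.tan(np.radians(i["fov_y"])/2)
    c=np.array(i["orientation"]).reshape(3,3).T@(np.array(P)-i["position"])
    x,y,z=c[0],-c[1],-c[2]
    if cam=="wrist":
        r=np.hypot(x,y); t=np.arctan2(r,z); return np.array([i["cx"]+f*t*x/r,i["cy"]+f*t*y/r])
    return np.array([i["cx"]+f*x/z,i["cy"]+f*y/z])
E
python3 - <<'E'
from h import *
for c in ["top","side"]:
    im=snapshot(c); cv2.imwrite(f"pics/{c}0.png",im)
    i=camera_info(c); print(c,i["fov_y"],np.round(i["position"]),np.round(i["orientation"],2).tolist())
    for n,z in [("saw_board",0),("board_end",24),("fence_face",31),("bar",24),("bar_cut_end",27),("bar_tail_end",27),("bar_rear_1",27),("bar_rear_2",27),("handle_grip",119),("clamp_foot",60)]:
        r=spotter.landmark_of(c,n)[:2]
        print(n,[(np.round(a["pixel"]).tolist(),round(a["confidence"],2),np.round(onz(c,a["pixel"],z)).tolist()) for a in r])
s=telemetry.get_state();print(s["time"],s["tcp_pos"],np.round(s["tcp_rot"],3).tolist(),s["grip_width"])
E
```

```text
top 42.94895378265386 [ 189.  -78. 1611.] [[0.2, 0.95, -0.23], [-0.98, 0.2, -0.05], [-0.0, 0.23, 0.97]]
saw_board [([295.0, 204.0], 0.8, [529.0, 83.0, 0.0])]
board_end [([334.0, 216.0], 0.7, [513.0, -48.0, 24.0])]
fence_face [([294.0, 195.0], 0.7, [551.0, 91.0, 31.0])]
bar [([292.0, 215.0], 0.67, [488.0, 84.0, 24.0])]
bar_cut_end [([316.0, 222.0], 0.6, [482.0, 3.0, 27.0]), ([333.0, 213.0], 0.54, [519.0, -44.0, 27.0])]
bar_tail_end [([262.0, 206.0], 0.95, [496.0, 183.0, 27.0])]
bar_rear_1 [([265.0, 200.0], 0.94, [516.0, 180.0, 27.0]), ([314.0, 216.0], 0.75, [497.0, 14.0, 27.0])]
bar_rear_2 [([265.0, 200.0], 0.94, [516.0, 180.0, 27.0]), ([314.0, 216.0], 0.75, [497.0, 14.0, 27.0])]
handle_grip [([319.0, 219.0], 0.75, [474.0, -7.0, 119.0]), ([331.0, 164.0], 0.47, [649.0, -8.0, 119.0])]
clamp_foot []
side 42.20232822001551 [121. 920. 924.] [[-0.9, 0.29, -0.32], [-0.43, -0.57, 0.7], [0.02, 0.77, 0.64]]
saw_board [([302.0, 250.0], 0.9, [532.0, 85.0, 0.0])]
board_end [([323.0, 214.0], 0.89, [532.0, -43.0, 24.0])]
fence_face [([294.0, 236.0], 0.87, [560.0, 75.0, 31.0])]
bar [([312.0, 249.0], 0.92, [500.0, 92.0, 24.0])]
bar_cut_end [([328.0, 226.0], 0.73, [498.0, 1.0, 27.0]), ([316.0, 207.0], 0.25, [559.0, -55.0, 27.0])]
bar_tail_end [([297.0, 272.0], 0.73, [498.0, 180.0, 27.0]), ([278.0, 181.0], 0.68, [705.0, -112.0, 27.0])]
bar_rear_1 [([289.0, 266.0], 0.89, [524.0, 170.0, 27.0]), ([326.0, 231.0], 0.74, [496.0, 18.0, 27.0])]
bar_rear_2 [([289.0, 266.0], 0.89, [524.0, 170.0, 27.0]), ([326.0, 231.0], 0.74, [496.0, 18.0, 27.0])]
handle_grip [([274.0, 181.0], 0.67, [654.0, -1.0, 119.0])]
clamp_foot [([316.0, 205.0], 0.5, [548.0, -27.0, 60.0]), ([312.0, 250.0], 0.39, [485.0, 127.0, 60.0])]
1.1 [ 222.4018625  -584.10464885  222.54993082] [[0.935, 0.356, -0.0], [0.356, -0.935, -0.0], [-0.0, 0.0, -1.0]] 86.9291092664548
```

View pics/top0.png

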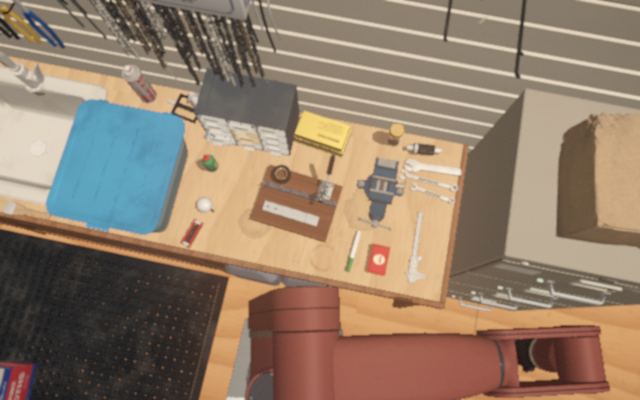

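View pics/side0.png

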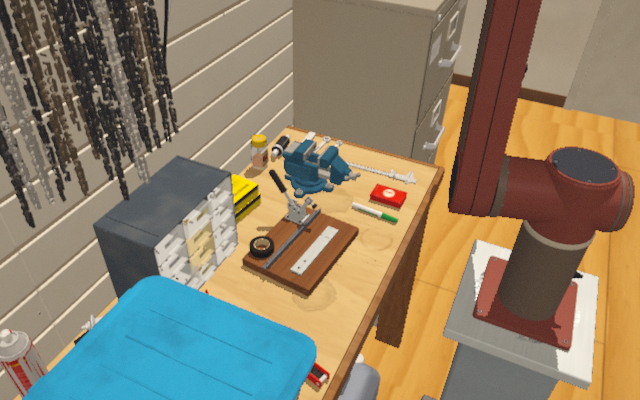

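The board is centred near (530,84) with a yaw of about -0.1. The bar lies in front of the fence from (490,2) to (497,181), and the clamp is up. I'll close the jaws and move in for a wrist view.

```bash
python3 -m handwheel '{"offset":[[15,45,5],[15,45,5],[15,45,5],[15,45,5],[15,45,5],[15,45,5],[15,45,5],[15,45,5]],"dr":[[0,0,-2],[0,0,-2],[0,0,-2],[0,0,-2],[0,0,-2],[0,0,-2],[0,0,-2],[0,0,-2]]}' 1
python3 -m handwheel '{"offset":[[15,40,0],[15,40,0],[15,40,0],[15,40,0],[15,40,0],[15,40,0],[15,40,0],[0,0,0]],"dr":[[0,0,-2],[0,0,-2],[0,0,-2],[0,0,-2],[0,0,-1],[0,0,-1],[0,0,0],[0,0,0]]}'
```

```text
time: 1.9
tcp_pos: [341.3, -215.4, 260.0]
tcp_rot: [[0.998, 0.063, 0.001], [0.063, -0.998, 0.003], [0.002, -0.003, -1.0]]
contact_force: [1.3, 0.1, -0.5]
grip_width: 30.7
time: 2.7
tcp_pos: [449.8, 81.7, 264.5]
tcp_rot: [[0.993, -0.115, 0.014], [-0.115, -0.993, -0.001], [0.014, -0.001, -1.0]]
contact_force: [-0.8, -1.2, -0.4]
grip_width: 0.4
```

```bash
python3 - <<'E'
from h import *
i=camera_info("wrist"); im=snapshot("wrist"); cv2.imwrite("pics/w1.png",im)
print(np.round(i["position"]),np.round(i["orientation"],2).tolist(),i["fov_y"])
for n,z in [("board_end",24),("fence_face",31),("bar",24),("bar_cut_end",27),("bar_tail_end",27),("bar_rear_1",27),("saw_board",0),("handle_grip",119)]:
    r=spotter.landmark_of("wrist",n)[:2]
    print(n,[(np.round(a["pixel"]).tolist(),round(a["confidence"],2),np.round(onz("wrist",a["pixel"],z,i),1).tolist()) for a in r])
s=telemetry.get_state();print(s["time"],s["tcp_pos"])
E
```

```text
[522.  73. 428.] [[-0.11, 0.96, 0.26], [-0.99, -0.11, -0.03], [-0.0, -0.26, 0.97]] 65.70646984690485
board_end [([414.0, 107.0], 0.7, [525.7, -51.7, 24.0])]
fence_face [([415.0, 109.0], 0.31, [523.2, -50.4, 31.0])]
bar [([310.0, 142.0], 0.87, [493.2, 90.5, 24.0]), ([380.0, 146.0], 0.53, [478.4, -0.9, 24.0])]
bar_cut_end [([377.0, 145.0], 0.62, [479.9, 3.3, 27.0])]
bar_tail_end [([242.0, 144.0], 0.61, [503.0, 180.2, 27.0])]
bar_rear_1 [([244.0, 131.0], 0.84, [519.1, 174.5, 27.0]), ([377.0, 130.0], 0.7, [499.9, 1.7, 27.0])]
saw_board [([314.0, 108.0], 0.75, [537.0, 80.9, 0.0]), ([508.0, 180.0], 0.15, [405.4, -216.6, 0.0])]
handle_grip [([143.0, 186.0], 0.73, [479.6, 283.7, 119.0])]
3.15 [449.11345035  76.24052886 264.4465858 ]
```

View pics/w1.png

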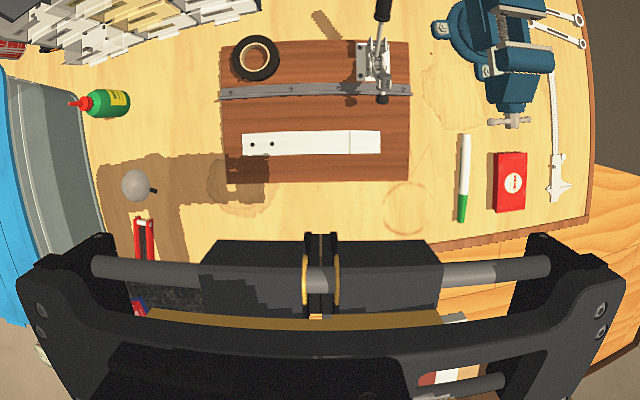

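The bar's top corners are at about (243,134), (380,130), (381,153) and (241,155). The board's front corners are at (222,184) and (409,181), the fence line runs from (219,98) to (411,94), and the clamp is near (380,70) with its handle at (383,10). Next I'll turn these into metric positions.

```bash
python3 - <<'E'
from h import *
i=camera_info("wrist")
for n,p,z in [("bFL",(222,184),24),("bFR",(409,181),24),("bBR",(410,42),24),("fL",(219,98),38),("fR",(411,94),38),("c1",(243,134),30),("c2",(380,130),30),("c3",(381,153),30),("c4",(241,155),30),("vise",(435,30),100),("viseend",(515,125),60),("grip",(383,10),119),("tubL",(210,40),150),("drawer",(250,20),20)]:
    print(n,np.round(onz("wrist",p,z,i)[:2]))
s=telemetry.get_state();print(s["tcp_pos"])
E
```

```text
bFL [452. 212.]
bFR [425. -43.]
bBR [614. -64.]
fL [567. 192.]
fR [541. -52.]
c1 [515. 169.]
c2 [498.  -8.]
c3 [468.  -6.]
c4 [488. 176.]
vise [610. -71.]
viseend [ 495. -195.]
grip [628. -10.]
tubL [611. 159.]
drawer [670. 143.]
[449.11345035  76.24052886 264.4465858 ]
```

```bash
python3 -m handwheel '{"offset":[[2,2,-45],[2,2,-45],[2,2,-45],[2,2,-40],[2,1,-25],[0,0,-5],[0,0,0],[0,0,0]],"dr":[[0,0,0],[0,0,0],[0,0,0],[0,0,0],[0,0,0],[0,0,0],[0,0,0],[0,0,0]]}'
```

```text
time: 3.95
tcp_pos: [461.3, 80.1, 58.1]
tcp_rot: [[0.991, -0.132, 0.024], [-0.132, -0.991, -0.003], [0.025, 0.0, -1.0]]
contact_force: [0.3, 0.4, 0.3]
grip_width: 0.6
```

```bash
python3 -m handwheel '{"offset":[[0,5,0],[0,0,-15],[0,0,-10],[0,0,-5],[0,0,0],[0,0,0],[0,0,0],[0,0,0]],"dr":[[0,1.4,1.5],[0,0,0],[0,0,0],[0,0,0],[0,0,0],[0,0,0],[0,0,0],[0,0,0]]}'; python3 - <<'E'
from h import *
i=camera_info("wrist"); im=snapshot("wrist"); cv2.imwrite("pics/w2.png",im)
s=telemetry.get_state();print(s["tcp_pos"],np.round(s["tcp_rot"],3).tolist())
E
```

```text
time: 4.75
tcp_pos: [469.0, 86.0, 36.0]
tcp_rot: [[0.995, -0.102, 0.012], [-0.102, -0.995, -0.002], [0.012, 0.001, -1.0]]
contact_force: [-0.6, 0.1, -0.2]
grip_width: 0.6
[469.11067754  86.03668511  36.03573291] [[0.995, -0.102, 0.012], [-0.102, -0.995, -0.002], [0.012, 0.001, -1.0]]
```

View pics/w2.png

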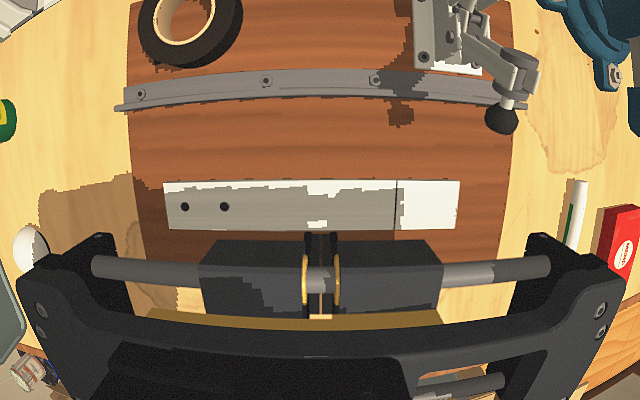

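The finger sits just in front of the bar's front edge (row 229), about 5 mm right of the bar's middle (column 311). I'll back off, lower, then push.

```bash
python3 -m handwheel '{"offset":[[-10,4,0],[0,0,-5],[0,0,-4],[0,0,0],[0,0,0],[4,0,0],[4,0,0],[0,0,0]],"dr":[[0,0.7,0],[0,0,0],[0,0,0],[0,0,0],[0,0,0],[0,0,0],[0,0,0],[0,0,0]]}'
```

```text
time: 5.6
tcp_pos: [466.9, 90.4, 26.4]
tcp_rot: [[0.995, -0.102, -0.001], [-0.102, -0.995, -0.002], [-0.001, 0.002, -1.0]]
contact_force: [0.3, 0.3, -0.2]
grip_width: 0.6
```

```bash
python3 -m handwheel '{"offset":[[5,-0.5,0.1],[5,-0.5,0.1],[5,-0.5,0],[5,-0.5,0],[5,-0.5,0],[5,-0.5,0],[5,-0.5,0],[5,-0.5,0]],"dr":[[0,0,0],[0,0,0],[0,0,0],[0,0,0],[0,0,0],[0,0,0],[0,0,0],[0,0,0]]}'; python3 - <<'E'
from h import *
i=camera_info("wrist"); im=snapshot("wrist"); cv2.imwrite("pics/w3.png",im)
E
```

```text
time: 6.4
tcp_pos: [508.6, 86.1, 26.2]
tcp_rot: [[0.995, -0.102, -0.005], [-0.102, -0.995, -0.002], [-0.005, 0.003, -1.0]]
contact_force: [-1.5, 0.7, 1.2]
grip_width: 0.8
```

View pics/w3.png

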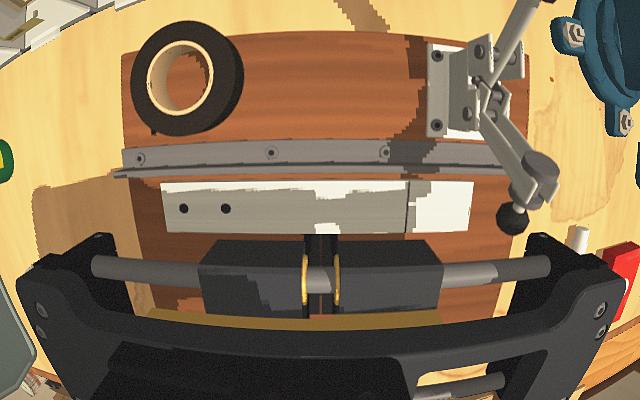

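The bar is parallel to the fence with a few millimetres still to go (fence foot about row 175, bar rear about row 182). I'll continue gently.

```bash
python3 -m handwheel '{"offset":[[2,-0.2,0.2],[2,-0.2,0],[2,-0.2,0],[2,-0.2,0],[2,-0.2,0],[1,0,0],[0,0,0],[0,0,0]],"dr":[[0,0.3,0],[0,0,0],[0,0,0],[0,0,0],[0,0,0],[0,0,0],[0,0,0],[0,0,0]]}'
```

```text
time: 7.25
tcp_pos: [513.7, 85.6, 24.8]
tcp_rot: [[0.995, -0.101, -0.027], [-0.101, -0.995, -0.002], [-0.027, 0.004, -1.0]]
contact_force: [-2.5, 0.6, 1.2]
grip_width: 0.6
```

```bash
python3 -m handwheel '{"offset":[[0,0,1.5],[2,-0.2,0],[3,-0.2,0],[3,-0.2,0],[3,-0.2,0],[3,0,0],[0,0,0],[0,0,0]],"dr":[[0,-1.5,0],[0,0,0],[0,0,0],[0,0,0],[0,0,0],[0,0,0],[0,0,0],[0,0,0]]}'; python3 - <<'E'
from h import *
im=snapshot("wrist"); cv2.imwrite("pics/w4.png",im[120:260,80:560].repeat(1,0)) 
im=cv2.resize(im[120:250,100:560],None,fx=1.7,fy=1.7); cv2.imwrite("pics/w4.png",im)
s=telemetry.get_state();print(s["tcp_pos"],s["contact_force"])
E
```

```text
time: 8.05
tcp_pos: [513.6, 85.8, 24.9]
tcp_rot: [[0.995, -0.1, -0.027], [-0.1, -0.995, -0.002], [-0.026, 0.004, -1.0]]
contact_force: [-0.2, -1.0, -0.6]
grip_width: 0.2
[513.69315757  85.79282844  24.84810804] [-1.60339529 -0.9957244  -0.34466858]
```

View pics/w4.png

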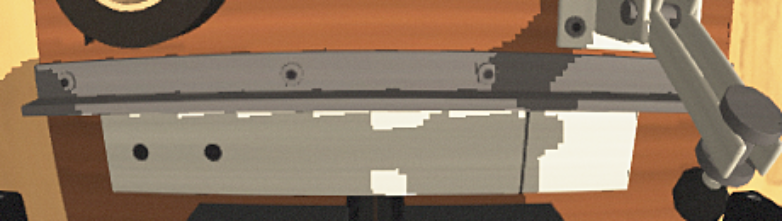

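The bar is flat along the fence. Next I'll retreat, rise, go round to the tail end and lower there.

```bash
python3 -m handwheel '{"offset":[[-8,0,1],[-2,0,20],[0,10,25],[12,34,0],[18,34,0],[18,34,0],[0,0,0],[0,0,0]],"dr":[[0,-1.5,0],[0,0,0],[0,0,0],[0,0,0],[0,0,0],[0,0,0],[0,0,0],[0,0,0]]}'
```

```text
time: 8.9
tcp_pos: [560.3, 201.6, 76.0]
tcp_rot: [[0.994, -0.103, 0.02], [-0.103, -0.995, 0.001], [0.02, -0.003, -1.0]]
contact_force: [-0.1, 0.3, 0.4]
grip_width: 0.2
```

```bash
python3 -m handwheel '{"offset":[[-9,0,0],[0,0,-18],[0,0,-10],[0,0,0],[0,0,0],[0,0,0],[0,0,0],[0,0,0]],"dr":[[0,1.1,-0.2],[0,0,0],[0,0,0],[0,0,0],[0,0,0],[0,0,0],[0,0,0],[0,0,0]]}'; python3 - <<'E'
from h import *
s=telemetry.get_state();print(s["tcp_pos"],np.round(s["tcp_rot"],3).tolist())
i=camera_info("wrist"); im=snapshot("wrist"); cv2.imwrite("pics/w5.png",im)
E
```

```text
time: 9.7
tcp_pos: [549.5, 197.4, 48.9]
tcp_rot: [[0.994, -0.112, -0.0], [-0.112, -0.994, 0.001], [-0.001, -0.001, -1.0]]
contact_force: [-0.4, -0.0, 0.4]
grip_width: 0.4
[549.48008349 197.36508833  48.89080134] [[0.994, -0.112, -0.0], [-0.112, -0.994, 0.001], [-0.001, -0.001, -1.0]]
```

View pics/w5.png

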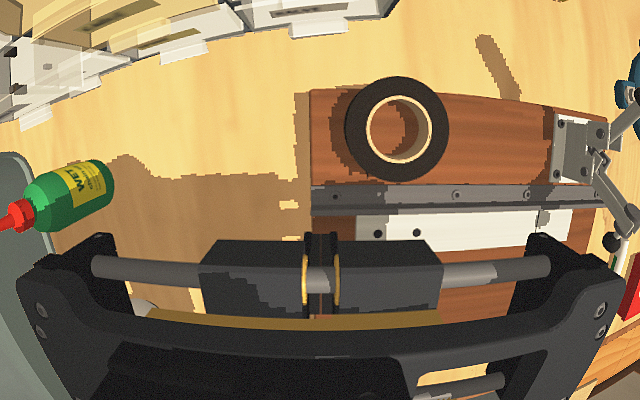

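The tail end is at about (357,225), the board's left edge at column 311 and the fence's left end at (312,213). I'll check the finger's offset numerically from these.

```bash
python3 - <<'E'
from h import *
c,s=np.cos(-.106),np.sin(-.106);R=np.array([[c,-s],[s,c]])
i=camera_info("wrist")
for n,p,z in [("tail",(357,218),30),("edge",(312,226),24),("fenceface top L",(311,208),38),("fence top R",(602,206),38),("line",(537,212),30),("fence top mid",(450,208),38)]:
    P=onz("wrist",p,z,i)[:2]; print(n,np.round(P,1),np.round(R.T@(P-[534,75]),1))
P=telemetry.get_state()["tcp_pos"]; print(np.round(R.T@(np.array(P[:2])-[534,75]),1),np.round(proj("wrist",P,i)))
E
```

```text
tail [558.4 173.3] [ 13.9 100.3]
edge [554.1 202.2] [  6.5 128.6]
fenceface top L [570.6 200.4] [ 23.1 128.6]
fence top R [543.8 -37. ] [  21.6 -110.4]
line [545.5  35.7] [ 15.6 -37.9]
fence top mid [560.7 114.6] [22.3 42.2]
[  2.6 123.4] [320. 248.]
```

```bash
python3 -m handwheel '{"offset":[[4,0,0],[0,0,-12],[0,0,-5],[0,0,0],[0,0,0],[0,0,0],[0,0,0],[0,0,0]],"dr":[[0,0,0],[0,0,0],[0,0,0],[0,0,0],[0,0,0],[0,0,0],[0,0,0],[0,0,0]]}'
```

```text
time: 10.55
tcp_pos: [553.9, 197.6, 30.3]
tcp_rot: [[0.994, -0.111, -0.0], [-0.111, -0.994, 0.001], [-0.001, -0.001, -1.0]]
contact_force: [-0.3, -0.1, -0.2]
grip_width: 0.8
```

```bash
python3 -m handwheel '{"offset":[[0,0,-3],[-0.8,-8,0],[-0.8,-8,0],[-0.8,-8,0],[-0.8,-8,0],[-0.8,-8,0],[-0.8,-8,0],[-0.8,-8,0]],"dr":[[0,0,0],[0,0,0],[0,0,0],[0,0,0],[0,0,0],[0,0,0],[0,0,0],[0,0,0]]}'
```

```text
time: 11.35
tcp_pos: [548.1, 137.7, 27.6]
tcp_rot: [[0.994, -0.111, 0.001], [-0.111, -0.994, 0.002], [0.001, -0.002, -1.0]]
contact_force: [0.0, 0.1, -0.8]
grip_width: 0.3
```

```bash
python3 -m handwheel '{"offset":[[-0.8,-7,0],[-0.5,-3,0],[0,0,0],[0,0,0],[0,0,0],[0,0,0],[0,0,0],[0,0,0]],"dr":[[0,0,0],[0,0,0],[0,0,0],[0,0,0],[0,0,0],[0,0,0],[0,0,0],[0,0,0]]}'; python3 - <<'E'
from h import *
s=telemetry.get_state();print(s["tcp_pos"],np.round(s["tcp_rot"],3).tolist())
i=camera_info("wrist"); im=snapshot("wrist"); cv2.imwrite("pics/w6.png",im); print(np.round(proj("wrist",s["tcp_pos"],i)))
E
```

```text
time: 12.15
tcp_pos: [546.7, 125.7, 27.7]
tcp_rot: [[0.994, -0.112, 0.001], [-0.112, -0.994, 0.001], [0.001, -0.001, -1.0]]
contact_force: [0.6, -0.1, 0.2]
grip_width: 0.4
[546.71387877 125.66063699  27.73456217] [[0.994, -0.112, 0.001], [-0.112, -0.994, 0.001], [0.001, -0.001, -1.0]]
[320. 248.]
```

View pics/w6.png

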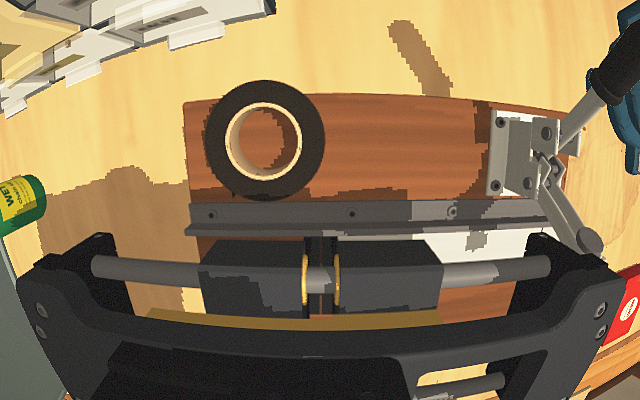

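The slide is going well: the bar is still on the fence and its tail is now under the finger. The gripper body would get close to the raised clamp arm (right, about (590,235)), so I'll back off and turn the tool a quarter turn for the last stretch.

```bash
python3 -c "
from h import *
print(np.round(telemetry.get_state()['qpos'],2))"
python3 -m handwheel '{"offset":[[1,10,0],[0,2,20],[0,0,20],[0,0,0],[0,0,0],[0,0,0],[0,0,0],[0,0,0]],"dr":[[0,0,0],[0,0,0],[0,0,-8],[0,0,-8],[0,0,-8],[0,0,-8],[0,0,-8],[0,0,-8]]}'
```

```text
[0.08 0.29 1.84 0.   1.01 1.77]
time: 13.0
tcp_pos: [548.0, 143.4, 69.8]
tcp_rot: [[0.557, -0.83, 0.004], [-0.83, -0.557, 0.003], [-0.001, -0.005, -1.0]]
contact_force: [-0.0, 0.5, -0.2]
grip_width: 0.5
```

The last joint is near its limit in that direction, so I'll turn the other way.

```bash
python3 -m handwheel '{"offset":[[0,0,0],[0,0,0],[0,0,0],[0,0,0],[0,0,0],[0,0,0],[0,0,0],[0,0,0]],"dr":[[0,0,8.5],[0,0,8.5],[0,0,8.5],[0,0,8.5],[0,0,8.5],[0,0,8.5],[0,0,8.5],[0,0,8.5]]}'
python3 -m handwheel '{"offset":[[0,0,0],[0,0,0],[0,0,0],[0,0,0],[0,0,0],[0,0,0],[0,0,0],[0,0,0]],"dr":[[0,0,8.5],[0,0,8.5],[0,0,8.5],[0,0,8.5],[0,0,8.5],[0,0,8.5],[0,0,8.5],[0,0,8.5]]}'
python3 -c "
from h import *
print(np.round(telemetry.get_state()['qpos'],2))"
```

```text
time: 13.8
tcp_pos: [548.2, 149.5, 70.1]
tcp_rot: [[0.977, 0.214, -0.002], [0.214, -0.977, 0.007], [-0.0, -0.007, -1.0]]
contact_force: [0.2, 0.0, 0.7]
grip_width: 0.3
time: 14.6
tcp_pos: [548.3, 155.6, 70.2]
tcp_rot: [[0.155, 0.988, -0.007], [0.988, -0.155, 0.002], [0.001, -0.007, -1.0]]
contact_force: [-0.1, 0.3, 0.6]
grip_width: 0.5
[0.14 0.25 1.79 0.   1.1  0.29]
```

```bash
python3 -m handwheel '{"offset":[[-3,-11,0],[-3,-11,0],[0,0,-20],[0,0,-12],[0,0,-5],[0,0,0],[0,0,0],[0,0,0]],"dr":[[0,-0.4,2.8],[0,0,0],[0,0,0],[0,0,0],[0,0,0],[0,0,0],[0,0,0],[0,0,0]]}'
```

```text
time: 15.4
tcp_pos: [543.0, 135.3, 33.3]
tcp_rot: [[0.105, 0.995, 0.002], [0.995, -0.105, 0.003], [0.003, 0.001, -1.0]]
contact_force: [0.3, 0.1, -0.0]
grip_width: 0.5
```

```bash
python3 -m handwheel '{"offset":[[-0.5,0,-5],[0,0,-1],[-0.5,-5,0],[-0.5,-5,0],[-0.5,-5,0],[-0.5,-5,0],[0,0,0],[0,0,0]],"dr":[[0,0,0],[0,0,0],[0,0,0],[0,0,0],[0,0,0],[0,0,0],[0,0,0],[0,0,0]]}'
python3 - <<'E'
from h import *
c,s=np.cos(-.106),np.sin(-.106);R=np.array([[c,-s],[s,c]])
P=telemetry.get_state()["tcp_pos"]; print(np.round(R.T@(np.array(P[:2])-[534,75]),1))
im=snapshot("side"); ti=snapshot("top")
a=cv2.resize(im[170:290,230:390],None,fx=5,fy=5,interpolation=2)
b=cv2.resize(ti[160:250,240:360],None,fx=5,fy=5,interpolation=2)
cv2.imwrite("pics/s7.png",a);cv2.imwrite("pics/t7.png",b)
for cam in ["side","top"]:
  for n,z in [("bar_cut_end",27),("bar_tail_end",27),("board_end",24),("handle_grip",119),("clamp_foot",90)]:
    print(cam,n,[(np.round(q["pixel"],1).tolist(),round(q["confidence"],2),np.round(R.T@(onz(cam,q["pixel"],z)[:2]-[534,75])).tolist()) for q in spotter.landmark_of(cam,n)[:2]])
E
```

```text
time: 16.2
tcp_pos: [541.4, 113.7, 28.3]
tcp_rot: [[0.105, 0.994, 0.004], [0.994, -0.106, 0.004], [0.004, 0.004, -1.0]]
contact_force: [0.4, 1.1, -0.2]
grip_width: 0.6
[ 3.3 39.3]
side bar_cut_end [([330.0, 210.0], 0.8, [1.0, -137.0]), ([288.0, 240.8], 0.75, [30.0, 23.0])]
side bar_tail_end [([296.5, 247.1], 0.59, [-0.0, 30.0]), ([325.6, 204.9], 0.36, [22.0, -149.0])]
side board_end [([322.3, 212.1], 0.84, [16.0, -121.0])]
side handle_grip [([275.4, 179.1], 0.61, [130.0, -71.0])]
side clamp_foot []
top bar_cut_end [([342.5, 214.9], 0.95, [2.0, -149.0]), ([295.8, 198.2], 0.42, [8.0, 9.0])]
top bar_tail_end [([289.2, 199.5], 0.82, [-2.0, 28.0]), ([342.0, 213.5], 0.29, [6.0, -146.0])]
top board_end [([331.2, 216.0], 0.56, [-12.0, -116.0])]
top handle_grip [([329.8, 163.4], 0.44, [125.0, -67.0])]
top clamp_foot []
```

View pics/s7.png

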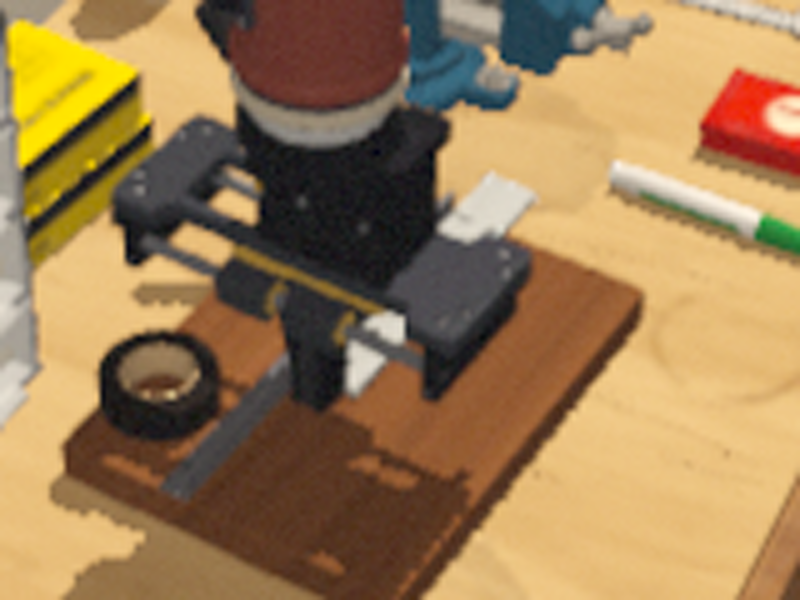

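The bar now sticks out well past the board, with about 11 mm to go. I'll push 8 mm more, then check the line against the board end from above.

```bash
python3 -m handwheel '{"offset":[[-0.4,-4,-1],[-0.4,-4,0],[0,0,0],[0.5,10,0],[0.5,8,15],[0,0,30],[-10,0,30],[-20,0,30]],"dr":[[0,0,0],[0,0,0],[0,0,0],[0,0,0],[0,0,0],[0,0,0],[0,0,0],[0,0,0]]}'
python3 -c "
from h import *
i=camera_info('wrist');print(np.round(i['position']))"
```

```text
time: 17.6
tcp_pos: [508.4, 126.0, 133.3]
tcp_rot: [[0.105, 0.994, -0.004], [0.994, -0.105, 0.003], [0.003, -0.004, -1.0]]
contact_force: [0.3, 0.7, -0.0]
grip_width: 0.7
[516. 200. 296.]
```

```bash
python3 -m handwheel '{"offset":[[-15,0,35],[-15,-30,30],[-1,-41,0],[-1,-41,0],[-1,-41,0],[-1,-41,0],[0,-30,0],[0,0,0]],"dr":[[0,0,0],[0,0,0],[0,0,0],[0,0,0],[0,0,0],[0,0,0],[0,0,0],[0,0,0]]}'
python3 -m handwheel '{"offset":[[0,0,0],[0,0,0],[0,0,0],[0,0,0],[0,0,0],[0,0,0],[0,0,0],[0,0,0]],"dr":[[0,0,0],[0,0,0],[0,0,0],[0,0,0],[0,0,0],[0,0,0],[0,0,0],[0,0,0]]}' >/dev/null
python3 - <<'E'
from h import *
c,s=np.cos(-.106),np.sin(-.106);R=np.array([[c,-s],[s,c]])
i=camera_info("wrist"); im=snapshot("wrist"); cv2.imwrite("pics/w8f.png",im)
print(np.round(i["position"]))
# crop around board end
p=proj("wrist",[526,-50,24],i); print(p)
x,y=int(p[0]),int(p[1]); y0=max(0,min(y-100,240)); x0=max(0,min(x-130,380)); print(x0,y0)
cv2.imwrite("pics/w8.png",cv2.resize(im[y0:y0+160,x0:x0+260],None,fx=3,fy=3,interpolation=2))
for n,z in [("bar_cut_end",27),("board_end",24),("bar_rear_1",27)]:
    print(n,[(np.round(q["pixel"],1).tolist(),round(q["confidence"],2),np.round(R.T@(onz("wrist",q["pixel"],z,i)[:2]-[534,75]),1).tolist()) for q in spotter.landmark_of("wrist",n)[:2]])
E
```

```text
time: 18.4
tcp_pos: [475.6, -99.4, 219.5]
tcp_rot: [[0.094, 0.995, 0.02], [0.996, -0.094, -0.001], [0.001, 0.02, -1.0]]
contact_force: [-0.1, -0.1, -1.0]
grip_width: 0.6
[479. -19. 384.]
[356.5159412  137.88711089]
226 37
bar_cut_end [([353.6, 169.8], 0.9, [2.8, -162.7])]
board_end [([359.3, 135.4], 0.61, [8.5, -122.1]), ([373.3, 30.6], 0.47, [22.5, 4.6])]
bar_rear_1 [([372.8, 20.5], 0.83, [21.3, 16.5]), ([368.4, 165.3], 0.62, [20.2, -156.9])]
```

View pics/w8.png

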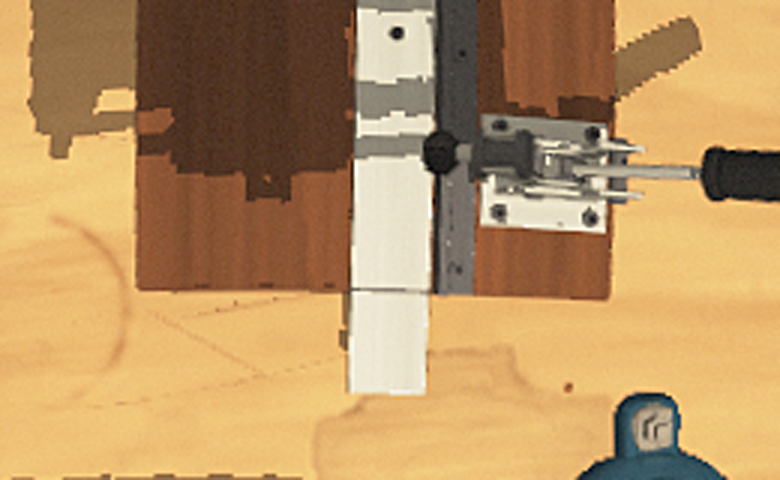

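The scribed line (row 291) lies almost on the board end (row 293). The bar's right part may stand slightly off the fence (428 against 437). I'll rectify and measure both.

```bash
python3 - <<'E'
from h import *
c,s=np.cos(-.106),np.sin(-.106);R=np.array([[c,-s],[s,c]])
i=camera_info("wrist"); im=cv2.imread("pics/w8f.png")
xs=np.arange(-40,40,.25); ys=np.arange(20,-175,-.25)
def rect(z):
    M=np.zeros((len(ys),len(xs),2),np.float32)
    for a,y in enumerate(ys):
        for b,x in enumerate(xs):
            w=R@[x,y]+[534,75]; M[a,b]=proj("wrist",[*w,z],i)
    return cv2.remap(im,M[...,0],M[...,1],cv2.INTER_LINEAR)
r30=rect(30); cv2.imwrite("pics/r30.png",r30)
g30=cv2.GaussianBlur(r30,(5,5),1).astype(float); r38=rect(38); g38=cv2.GaussianBlur(r38,(5,5),1).astype(float); g24=cv2.GaussianBlur(rect(24),(5,5),1).astype(float)
X=lambda x:int((x+40)/.25); Y=lambda y:int((20-y)/.25)
for y in [10,-5,-20,-35,-70,-80,-90,-100,-110,-117,-130,-140,-150]:
    L=slice(Y(y)-4,Y(y)+4); a=np.median(g30[L,:,0],0); d=np.diff(a)
    f=np.median(g38[L,:,0],0);
    l=xs[X(-20)+np.argmax(d[X(-20):X(0)])]; rr=xs[X(10)+np.argmin(d[X(10):X(30)])]
    df=np.diff(f); fe=xs[X(14)+np.argsort(df[X(14):X(34)])[:3]]; 
    print(y,"bar L",l,"bar R",rr,"fence(z38) steepest down",fe)
for x in [-35,-30,-25,-20,-15]:
    a=np.median(g24[:,X(x)-4:X(x)+4,0],1); d=np.diff(a); k=Y(-105)+np.argmax(np.diff(a)[Y(-105):Y(-140)]); print("edge at x",x,ys[k])
for x in [-5,0,5,10,15]:
    a=g30[:,X(x)-4:X(x)+4,0].mean(1); k=Y(-110)+np.argmin(a[Y(-110):Y(-135)]); d=np.diff(a); e=Y(-150)+np.argmin(d[Y(-150):Y(-173)]); print("line",x,ys[k],"cut end",ys[e])
o=cv2.resize(r38[Y(20):Y(-175)],None,fx=.9,fy=.75); o2=cv2.resize(r30,None,fx=.9,fy=.75)
cv2.imwrite("pics/r.png",np.hstack([o2,o]))
E
```

```text
10 bar L -12.0 bar R 17.75 fence(z38) steepest down [16.5  16.75 17.  ]
-5 bar L -11.75 bar R 18.0 fence(z38) steepest down [16.5  16.75 17.  ]
-20 bar L -11.5 bar R 17.25 fence(z38) steepest down [15.75 15.5  16.  ]
-35 bar L -12.25 bar R 18.25 fence(z38) steepest down [15.75 16.   16.25]
-70 bar L -12.0 bar R 14.5 fence(z38) steepest down [14.   30.   30.25]
-80 bar L -11.75 bar R 18.25 fence(z38) steepest down [16.75 16.5  17.  ]
-90 bar L -11.5 bar R 18.25 fence(z38) steepest down [17.   16.75 17.25]
-100 bar L -12.25 bar R 17.5 fence(z38) steepest down [16.25 16.   16.5 ]
-110 bar L -12.25 bar R 19.0 fence(z38) steepest down [17.5  17.25 17.75]
-117 bar L -12.0 bar R 19.25 fence(z38) steepest down [17.75 17.5  18.  ]
-130 bar L -12.75 bar R 18.5 fence(z38) steepest down [17.   17.25 16.75]
-140 bar L -12.5 bar R 18.75 fence(z38) steepest down [16.75 16.5  16.  ]
-150 bar L -12.25 bar R 18.25 fence(z38) steepest down [16.75 17.   16.5 ]
edge at x -35 -121.0
edge at x -30 -120.75
edge at x -25 -122.0
edge at x -20 -121.75
edge at x -15 -121.5
line -5 -119.5 cut end -159.75
line 0 -119.5 cut end -159.5
line 5 -119.5 cut end -160.0
line 10 -119.5 cut end -160.5
line 15 -120.0 cut end -160.25
```

View pics/r.png

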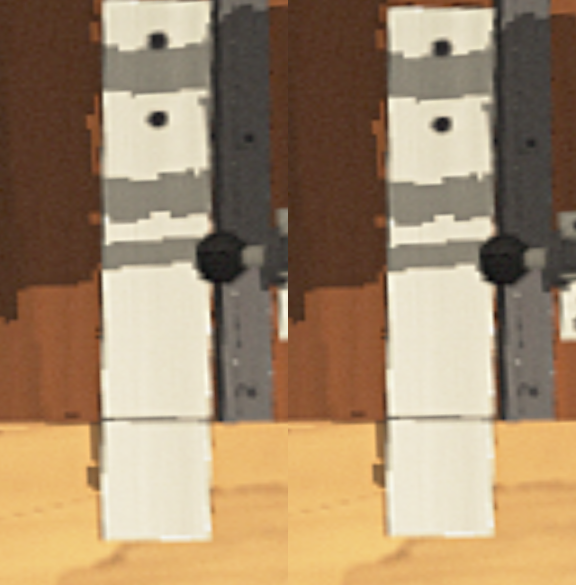

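The bar is parallel to the fence to within 0.5 mm. The line is about 2 mm short of the board end (-119.6 against -121.8). I'll nudge the tail 2 mm more, then reseat the bar from the front.

```bash
python3 -m handwheel '{"offset":[[1,43,0],[1,43,0],[1,43,0],[1,43,0],[1,43,0],[30,0,-40],[30,0,-40],[0,0,-40]],"dr":[[0,1.1,-0.7],[0,0,0],[0,0,0],[0,0,0],[0,0,0],[0,0,0],[0,0,0],[0,0,0]]}'
python3 -m handwheel '{"offset":[[0,0,0],[0,0,0],[0,0,0],[0,0,0],[0,0,0],[0,0,0],[0,0,0],[0,0,0]],"dr":[[0,0,0],[0,0,0],[0,0,0],[0,0,0],[0,0,0],[0,0,0],[0,0,0],[0,0,0]]}'
```

```text
time: 20.2
tcp_pos: [549.3, 129.4, 108.2]
tcp_rot: [[0.105, 0.994, 0.024], [0.994, -0.105, 0.002], [0.004, 0.023, -1.0]]
contact_force: [0.0, -0.0, -0.2]
grip_width: 0.0
time: 21.0
tcp_pos: [549.3, 128.8, 111.7]
tcp_rot: [[0.106, 0.994, 0.024], [0.994, -0.106, 0.002], [0.004, 0.024, -1.0]]
contact_force: [0.3, 0.9, -0.4]
grip_width: 0.5
```

```bash
python3 -m handwheel '{"offset":[[-7,-6,0],[0,0,-30],[0,0,-25],[0,0,-18],[0,0,-8],[0,0,0],[0,0,0],[0,0,0]],"dr":[[0,1.4,0],[0,0,0],[0,0,0],[0,0,0],[0,0,0],[0,0,0],[0,0,0],[0,0,0]]}'
```

```text
time: 21.8
tcp_pos: [542.0, 120.6, 31.0]
tcp_rot: [[0.106, 0.994, -0.003], [0.994, -0.106, 0.002], [0.001, -0.003, -1.0]]
contact_force: [0.2, -0.6, 0.6]
grip_width: 0.3
```

```bash
python3 -m handwheel '{"offset":[[0,0,-3.5],[-0.5,-5,0],[-0.5,-5,0],[-0.3,-3,0],[0,0,0],[0,0,0],[0,0,0],[0,0,0]],"dr":[[0,0,0],[0,0,0],[0,0,0],[0,0,0],[0,0,0],[0,0,0],[0,0,0],[0,0,0]]}'
```

```text
time: 22.6
tcp_pos: [542.9, 106.4, 30.5]
tcp_rot: [[0.106, 0.994, 0.002], [0.994, -0.106, 0.002], [0.002, 0.002, -1.0]]
contact_force: [-0.0, -0.5, -0.8]
grip_width: 0.3
```

```bash
python3 -m handwheel '{"offset":[[-0.5,0,-2],[0,0,-2],[0,0,-1],[0,0,0],[0,0,0],[0,0,0],[0,0,0],[0,0,0]],"dr":[[0,0,0],[0,0,0],[0,0,0],[0,0,0],[0,0,0],[0,0,0],[0,0,0],[0,0,0]]}'
```

```text
time: 23.4
tcp_pos: [542.2, 106.8, 24.7]
tcp_rot: [[0.106, 0.994, 0.002], [0.994, -0.106, 0.002], [0.002, 0.001, -1.0]]
contact_force: [0.2, 0.5, -0.3]
grip_width: 0.2
```

```bash
python3 -m handwheel '{"offset":[[-0.1,-1.5,1],[-0.2,-1.5,0],[-0.1,-1.3,0],[0,0,0],[0,0,0],[0,0,0],[0,0,0],[0,0,0]],"dr":[[0,0,0],[0,0,0],[0,0,0],[0,0,0],[0,0,0],[0,0,0],[0,0,0],[0,0,0]]}'
```

```text
time: 24.2
tcp_pos: [541.7, 102.6, 25.9]
tcp_rot: [[0.106, 0.994, 0.002], [0.994, -0.106, 0.003], [0.003, 0.002, -1.0]]
contact_force: [0.0, 1.4, 0.0]
grip_width: 0.4
```

```bash
python3 -m handwheel '{"offset":[[1,12,0],[0,0,20],[0,0,20],[-30,-10,0],[-26,-25,0],[0,-10,-15],[0,0,-12],[0,0,-6]],"dr":[[0,0,0],[0,0,0],[0,0,0],[0,0,0],[0,0,0],[0,0,0],[0,0,0],[0,0,0]]}'
```

```text
time: 25.0
tcp_pos: [487.4, 73.3, 35.4]
tcp_rot: [[0.104, 0.995, 0.007], [0.995, -0.104, 0.003], [0.003, 0.007, -1.0]]
contact_force: [-0.7, 1.1, -0.2]
grip_width: 0.2
```

```bash
python3 -m handwheel '{"offset":[[0,0,-5],[0,0,-3],[0,0,0],[5,-0.5,0],[5,-0.5,0],[5,-0.5,0],[3,-0.3,0],[0,0,0]],"dr":[[0,0.3,0],[0,0,0],[0,0,0],[0,0,0],[0,0,0],[0,0,0],[0,0,0],[0,0,0]]}'
python3 -m handwheel '{"offset":[[2,-0.2,0],[2,-0.2,0],[2,-0.2,0],[2,-0.2,0],[0,0,0],[-10,1,0],[-15,0,20],[-10,0,40]],"dr":[[0,0,0],[0,0,0],[0,0,0],[0,0,0],[0,0,0],[0,0,0],[0,0,0],[0,0,0]]}'
```

```text
time: 25.8
tcp_pos: [509.0, 73.5, 26.5]
tcp_rot: [[0.103, 0.995, 0.001], [0.995, -0.103, 0.003], [0.003, 0.001, -1.0]]
contact_force: [-0.8, 0.1, 1.1]
grip_width: 0.1
time: 26.6
tcp_pos: [473.4, 73.8, 81.2]
tcp_rot: [[0.103, 0.995, -0.016], [0.995, -0.103, 0.003], [0.002, -0.017, -1.0]]
contact_force: [-0.4, 0.5, 0.4]
grip_width: 0.6
```

Now the same view again to check.

```bash
python3 -m handwheel '{"offset":[[0,0,45],[0,-35,45],[0,-45,25],[0,-45,0],[0,-45,0],[0,0,0],[0,0,0],[0,0,0]],"dr":[[0,-0.9,0],[0,0,0],[0,0,0],[0,0,0],[0,0,0],[0,0,0],[0,0,0],[0,0,0]]}'
python3 -m handwheel '{"offset":[[0,0,0],[0,0,0],[0,0,0],[0,0,0],[0,0,0],[0,0,0],[0,0,0],[0,0,0]],"dr":[[0,0,0],[0,0,0],[0,0,0],[0,0,0],[0,0,0],[0,0,0],[0,0,0],[0,0,0]]}' | head -2
python3 - <<'E'
from h import *
c,s=np.cos(-.106),np.sin(-.106);R=np.array([[c,-s],[s,c]])
i=camera_info("wrist"); im=snapshot("wrist"); cv2.imwrite("pics/w9f.png",im)
xs=np.arange(-40,40,.25); ys=np.arange(20,-175,-.25)
def rect(z):
    M=np.array([[proj("wrist",[*(R@[x,y]+[534,75]),z],i) for x in xs] for y in ys],np.float32)
    return cv2.remap(im,M[...,0],M[...,1],cv2.INTER_LINEAR)
r30=rect(30);r38=rect(38);r24=rect(24);B=lambda r:cv2.GaussianBlur(r,(5,5),1).astype(float)[...,0]
g30,g24,g38=B(r30),B(r24),B(r38)
X=lambda x:int((x+40)/.25); Y=lambda y:int((20-y)/.25)
for y in [10,-20,-35,-90,-100,-117,-130,-140,-150]:
    L=slice(Y(y)-4,Y(y)+4); d=np.diff(np.median(g30[L],0))
    print(y,"bar L",xs[X(-20)+np.argmax(d[X(-20):X(0)])],"R",xs[X(10)+np.argmin(d[X(10):X(30)])])
for x in [-35,-30,-25,-20,-15]:
    d=np.diff(np.median(g24[:,X(x)-4:X(x)+4],1)); print("edge at x",x,ys[Y(-105)+np.argmax(d[Y(-105):Y(-140)])])
for x in [-5,0,5,10,15]:
    a=g30[:,X(x)-4:X(x)+4].mean(1); d=np.diff(a); print("line",x,ys[Y(-110)+np.argmin(a[Y(-110):Y(-135)])],"cut",ys[Y(-150)+np.argmin(d[Y(-150):Y(-173)])])
o=np.hstack([r30[Y(-90):Y(-170)],r38[Y(-90):Y(-170)]]); cv2.imwrite("pics/r9.png",cv2.resize(o,None,fx=1.25,fy=1.25))
# obstacle scale for handle press
for n,z in [("handle_grip",119)]:
    for cam in ["wrist"]:
        print([(q["pixel"],q["confidence"],np.round(R.T@(onz(cam,q["pixel"],z,i)[:2]-[534,75]),1)) for q in spotter.landmark_of(cam,n)[:2]])
E
```

```text
time: 27.4
tcp_pos: [471.4, -96.4, 201.9]
tcp_rot: [[0.1, 0.995, 0.015], [0.995, -0.1, -0.002], [-0.0, 0.015, -1.0]]
contact_force: [-0.7, -0.2, -0.5]
grip_width: 0.3
time: 28.2
tcp_pos: [471.0, -91.4, 200.5]
10 bar L -11.25 R 19.0
-20 bar L -11.25 R 12.5
-35 bar L -11.25 R 11.25
-90 bar L -12.25 R 19.0
-100 bar L -12.25 R 18.25
-117 bar L -11.75 R 18.75
-130 bar L -11.5 R 18.25
-140 bar L -11.25 R 17.75
-150 bar L -12.0 R 18.25
edge at x -35 -120.75
edge at x -30 -120.75
edge at x -25 -120.75
edge at x -20 -120.75
edge at x -15 -120.5
line -5 -122.75 cut -160.5
line 0 -122.75 cut -162.75
line 5 -123.25 cut -162.5
line 10 -123.25 cut -162.75
line 15 -123.0 cut -163.5
[([510.4, 99.1], 0.58, array([124. , -70.9]))]
```

View pics/r9.png

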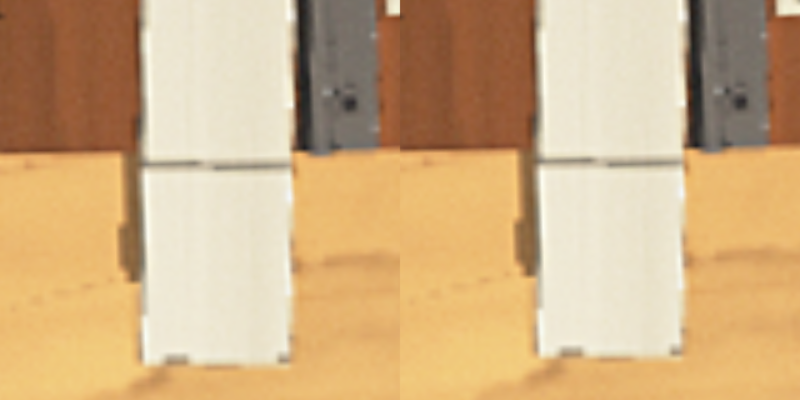

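The bar's end now reads 162.6 against the board edge at 120.7, so it overhangs about 42 mm, roughly 2 mm too far. The bar is still parallel to the fence. I'll check the vise's clearance numerically before nudging the cut end back.

```bash
python3 - <<'E'
from h import *
c,s=np.cos(-.106),np.sin(-.106);R=np.array([[c,-s],[s,c]])
def mask(f):
    im=cv2.imread(f).astype(int); m=((im[...,0]>im[...,2]+25)&(im[...,0]>im[...,1]+5)).astype(np.uint8); return cv2.dilate(m,np.ones((3,3)))
V=[("top",mask("pics/top0.png")),("side",mask("pics/side0.png")),("wrist",mask("pics/w9f.png"))]
I={k:camera_info(k) for k,_ in V}
occ={}
for z in range(5,200,15):
  pts=[]
  for x in range(-20,220,6):
    for y in range(-330,-120,6):
      w=[*(R@[x,y]+[534,75]),z]; ok=True
      for k,m in V:
        p=proj(k,w,I[k]); u,v=int(round(p[0])),int(round(p[1]))
        if 0<=u<640 and 0<=v<400:
            if k=="wrist" and v>215: continue
            if not m[v,u]: ok=False;break
      if ok: pts.append((x,y))
  if pts:
    P=np.array(pts); n=P[P[:,1]>-215]; print(z,len(P),P.min(0),P.max(0),"near: minx",n[:,0].min() if len(n) else None)
E
python3 - <<'E'
from h import *
c,s=np.cos(-.106),np.sin(-.106);R=np.array([[c,-s],[s,c]])
def mask(f):
    im=cv2.imread(f).astype(int); m=(im[...,0]>im[...,2]+12).astype(np.uint8); return cv2.dilate(m,np.ones((5,5)))
V=[("top",mask("pics/top0.png")),("side",mask("pics/side0.png"))]
for k,m in V: print(k,m[150:230,360:405].sum() if k=="top" else m[130:200,270:360].sum())
I={k:camera_info(k) for k,_ in V}
for z in range(5,200,15):
  pts=[]
  for x in range(-60,260,6):
    for y in range(-360,-90,6):
      w=[*(R@[x,y]+[534,75]),z]
      if all(m[int(round(p[1])),int(round(p[0]))] for k,m in V for p in [proj(k,w,I[k])]): pts.append((x,y))
  if pts:
    P=np.array(pts); n=P[P[:,1]>-230]; print(z,len(P),P.min(0),P.max(0),"near minx",n[:,0].min() if len(n) else None, "maxy for x<110",P[P[:,0]<110][:,1].max() if (P[:,0]<110).any() else None)
w=cv2.imread("pics/w9f.png").astype(int); m=(w[...,0]>w[...,2]+25); ys,xs=np.nonzero(m[:215]); 
i=camera_info("wrist")
if len(xs): 
    k=np.argmin(xs+0*ys); print("wrist leftmost blue",xs[k],ys[k],[np.round(R.T@(onz("wrist",(xs[k],ys[k]),z,i)[:2]-[534,75])) for z in (15,60,100)])
E
```

```text
top 248
side 2983
5 77 [  96 -276] [ 198 -204] near minx 120 maxy for x<110 -258
20 74 [  96 -276] [ 192 -210] near minx 120 maxy for x<110 -258
35 67 [ 114 -276] [ 186 -204] near minx 114 maxy for x<110 None
50 71 [  90 -276] [ 180 -204] near minx 108 maxy for x<110 -210
65 72 [  84 -276] [ 180 -204] near minx 102 maxy for x<110 -210
80 68 [  78 -276] [ 174 -204] near minx 102 maxy for x<110 -210
95 61 [  78 -270] [ 168 -204] near minx 96 maxy for x<110 -210
110 55 [  72 -270] [ 162 -204] near minx 90 maxy for x<110 -204
125 55 [  66 -270] [ 156 -204] near minx 90 maxy for x<110 -204
140 40 [  60 -264] [ 156 -204] near minx 84 maxy for x<110 -204
155 18 [ 126 -240] [ 144 -210] near minx 126 maxy for x<110 None
170 2 [ 120 -216] [ 132 -210] near minx 120 maxy for x<110 None
wrist leftmost blue 19 67 [array([-531.,   22.]), array([-468.,    7.]), array([-413.,   -7.])]
```

The vise stays at y < -204 and x > 85 (board frame), so a small +8° yaw gives clearance. I'll descend beside the cut end.

```bash
python3 -m handwheel '{"offset":[[4,-10,-10],[0,0,-40],[0,0,-40],[0,0,-40],[0,0,-22],[0,0,0],[0,0,0],[0,0,0]],"dr":[[0,0.9,8],[0,0,0],[0,0,0],[0,0,0],[0,0,0],[0,0,0],[0,0,0],[0,0,0]]}'
```

```text
time: 29.1
tcp_pos: [477.4, -103.4, 48.1]
tcp_rot: [[-0.052, 0.999, 0.005], [0.999, 0.052, -0.002], [-0.003, 0.005, -1.0]]
contact_force: [-0.1, -0.5, -0.2]
grip_width: 0.4
```

```bash
python3 -m handwheel '{"offset":[[0,0,-12],[0,0,-8],[10,-1,0],[10,-1,0],[9,-1,0],[0,0,0],[0,0,0],[0,0,0]],"dr":[[0,0.3,0],[0,0,0],[0,0,0],[0,0,0],[0,0,0],[0,0,0],[0,0,0],[0,0,0]]}'; python3 - <<'E'
from h import *
c,s=np.cos(-.106),np.sin(-.106);R=np.array([[c,-s],[s,c]])
P=telemetry.get_state()["tcp_pos"]; print(np.round(R.T@(np.array(P[:2])-[534,75]),1),P[2])
E
```

```text
time: 29.9
tcp_pos: [508.0, -104.9, 30.9]
tcp_rot: [[-0.054, 0.999, -0.0], [0.999, 0.054, -0.001], [-0.001, -0.0, -1.0]]
contact_force: [-1.0, 0.6, 1.1]
grip_width: 0.5
[  -6.8 -181.6] 30.92700700080665
```

```bash
python3 -m handwheel '{"offset":[[0,0,-2],[0,0,-2],[0,0,0],[0.4,3,0],[0.2,2,0],[0.1,1.5,0],[0,0,0],[0,0,0]],"dr":[[0,0,0],[0,0,0],[0,0,0],[0,0,0],[0,0,0],[0,0,0],[0,0,0],[0,0,0]]}'; python3 - <<'E'
from h import *
c,s=np.cos(-.106),np.sin(-.106);R=np.array([[c,-s],[s,c]])
P=telemetry.get_state()["tcp_pos"]; print(np.round(R.T@(np.array(P[:2])-[534,75]),1),P[2])
E
```

```text
time: 30.7
tcp_pos: [508.9, -100.0, 30.9]
tcp_rot: [[-0.052, 0.999, 0.001], [0.999, 0.052, -0.004], [-0.004, 0.001, -1.0]]
contact_force: [-2.2, -1.8, 3.1]
grip_width: 0.6
[  -6.4 -176.6] 30.943833894759962
```

```bash
python3 -m handwheel '{"offset":[[-0.3,-4,0],[0,0,0],[0,0,-2],[0,0,-2],[0,0,-1],[0,0,0],[0,0,0],[0,0,0]],"dr":[[0,0,0],[0,0,0],[0,0,0],[0,0,0],[0,0,0],[0,0,0],[0,0,0],[0,0,0]]}'; python3 - <<'E'
from h import *
c,s=np.cos(-.106),np.sin(-.106);R=np.array([[c,-s],[s,c]])
S=telemetry.get_state();P=S["tcp_pos"]; print(np.round(R.T@(np.array(P[:2])-[534,75]),1),P[2],S["contact_force"])
im=snapshot("side"); cv2.imwrite("pics/s10.png",im)
i=camera_info("wrist"); im=snapshot("wrist"); cv2.imwrite("pics/w10.png",im); print(np.round(proj("wrist",P,i)), [np.round(proj("wrist",[*(R@[5,-y]+[534,75]),30],i)) for y in (121,150,162)])
E
```

```text
time: 31.5
tcp_pos: [508.5, -103.8, 30.5]
tcp_rot: [[-0.052, 0.999, -0.001], [0.999, 0.052, -0.003], [-0.003, -0.001, -1.0]]
contact_force: [-2.6, 0.6, 3.3]
grip_width: 0.2
[  -6.5 -180.5] 30.521449560797503 [-2.62484325  0.59610882  3.26547229]
[321. 249.] [array([360., 149.]), array([351., 201.]), array([347., 221.])]
```

The tool won't go below 30.5 and feels (-2.6, 0.6, 3.3) N, so the gripper body is lightly touching the vise on the +x side. I'll back away, yaw more and retry.

```bash
python3 -m handwheel '{"offset":[[-12,0,5],[-12,0,0],[0,0,0],[0,0,-5],[0,0,-3],[0,0,0],[0,0,0],[0,0,0]],"dr":[[0,0,0],[0,0,8.5],[0,0,8.5],[0,0,0],[0,0,0],[0,0,0],[0,0,0],[0,0,0]]}'; python3 - <<'E'
from h import *
c,s=np.cos(-.106),np.sin(-.106);R=np.array([[c,-s],[s,c]])
S=telemetry.get_state();P=S["tcp_pos"]; print(np.round(R.T@(np.array(P[:2])-[534,75]),1),P[2],S["contact_force"])
E
```

```text
time: 32.4
tcp_pos: [487.7, -103.7, 31.7]
tcp_rot: [[-0.335, 0.942, 0.006], [0.942, 0.335, -0.003], [-0.005, 0.004, -1.0]]
contact_force: [-2.0, 0.4, 4.1]
grip_width: 0.5
[ -27.2 -182.6] 31.74711317616316 [-2.0143757   0.40673099  4.134776  ]
```

```bash
python3 -m handwheel '{"offset":[[-8,0,0],[0,0,-3],[0,0,-3],[0,0,0],[0,0,0],[0,0,0],[0,0,0],[0,0,0]],"dr":[[0,0.3,0],[0,0,0],[0,0,0],[0,0,0],[0,0,0],[0,0,0],[0,0,0],[0,0,0]]}'; python3 - <<'E'
from h import *
S=telemetry.get_state();P=S["tcp_pos"]; print(S["contact_force"],S["ft_torque"],np.round(S["joint_efforts"],1))
im=cv2.imread("pics/side0.png"); from h import snapshot
a=snapshot("side"); cv2.imwrite("pics/s11.png",a)
for cam in ["side"]:
  for n in ["marker","bar","patch_tin"]:
    print(n,[(q["pixel"],round(q["confidence"],2),np.round(onz(cam,q["pixel"],10))) for q in spotter.find_in(cam,n)[:1]])
E
```

```text
time: 33.2
tcp_pos: [480.3, -103.9, 31.8]
tcp_rot: [[-0.322, 0.947, 0.002], [0.947, 0.322, -0.004], [-0.004, 0.001, -1.0]]
contact_force: [-1.2, 1.2, 5.3]
grip_width: 0.3
[-1.18502088  1.18950756  5.30180458] [ 0.07965109 -0.19263996 -0.00861386] [ -0.5 -35.9 -29.9  -0.1  -0.1   0. ]
marker [([375.5, 211.3], 0.64, array([ 415., -130.,   10.]))]
bar [([313.3, 223.9], 0.96, array([545.,  -8.,  10.]))]
patch_tin [([390.3, 197.4], 0.81, array([ 399., -206.,   10.]))]
```

```bash
python3 -m handwheel '{"offset":[[0,0,10],[0,0,0],[0,0,0],[0,0,0],[0,0,0],[0,0,0],[0,0,0],[0,0,0]],"dr":[[0,0,0],[0,0,0],[0,0,0],[0,0,0],[0,0,0],[0,0,0],[0,0,0],[0,0,0]]}'; python3 - <<'E'
from h import *
S=telemetry.get_state();print(S["contact_force"],S["ft_torque"],np.round(S["joint_efforts"],1))
# blue blob & bright silhouettes near fingers in latest side picture vs projection of marker etc
a=cv2.imread("pics/s11.png"); b=cv2.imread("pics/side0.png")
d=np.abs(a.astype(int)-b).sum(2)>60
for nm,P in [("marker far end",(500,-120,8)),("tcp",(480,-104,32)),("barend",(522,-87,30))]:
    p=proj("side",P); print(nm,np.round(p)); 
# marker mask (green/white) compare
g=lambda im:(im[...,1].astype(int)>im[...,2].astype(int)+40)&(im[...,1].astype(int)>im[...,0].astype(int)+30)
for im in (b,a):
    ys,xs=np.nonzero(g(im)[195:235,340:410]); print("green tip px",xs.mean()+340,ys.mean()+195,len(xs))
w=cv2.imread("pics/w1.png")
E
```

```text
time: 34.2
tcp_pos: [478.3, -103.6, 40.4]
tcp_rot: [[-0.322, 0.947, -0.002], [0.947, 0.322, -0.003], [-0.002, -0.003, -1.0]]
contact_force: [-1.0, 0.4, 0.2]
grip_width: 0.5
[-0.96482514  0.39679353  0.17320369] [ 0.05664067 -0.11017161 -0.02246198] [ -0.  -37.5 -31.8   0.    0.1  -0. ]
marker far end [345. 205.]
tcp [350. 204.]
barend [334. 203.]
green tip px 388.3835616438356 217.4931506849315 73
green tip px 388.3835616438356 217.4931506849315 73
```

```bash
python3 - <<'E'
from h import *
c,s=np.cos(-.106),np.sin(-.106);R=np.array([[c,-s],[s,c]])
for p in [(358,231),(348,271)]: print("marker ends top0",np.round(onz("top",p,8)))
i=camera_info("wrist"); im=snapshot("wrist"); cv2.imwrite("pics/w12.png",im)
for n,z in [("marker",8),("bar_cut_end",27),("bar",30)]:
    print(n,[(np.round(q["pixel"]),round(q["confidence"],2),np.round(onz("wrist",q["pixel"],z,i))) for q in spotter.find_in("wrist",n)[:2]])
# coarse colour map of bench at z=8 around the fingers (B,G,R letters)
P0=telemetry.get_state()["tcp_pos"]
for x in range(560,440,-8):
    row=""
    for y in range(-40,-150,-5):
        u,v=np.round(proj("wrist",[x,y,20],i)).astype(int)
        if not(0<=u<640 and 0<=v<400): row+=" ";continue
        b,g,r=im[v,u].astype(int); 
        row+="#" if max(b,g,r)<75 else "W" if b>150 and r>170 else "G" if g>r+25 else "B" if b>r+20 else "y" if r>150 else "w" if r>b+35 else "."
    print(x,row)
E
```

```text
marker ends top0 [ 482. -132.    8.]
marker ends top0 [ 351. -125.    8.]
marker [(array([197., 221.]), 0.65, array([ 393., -128.,    8.])), (array([172., 300.]), 0.16, array([ 383., -205.,    8.]))]
bar_cut_end []
bar [(array([451., 122.]), 0.87, array([526.,  -9.,  30.]))]
560 #.yyyyyyyyy##########w
552 ..yyyyyyyyw##########w
544 Wywyyyyyyy############
536 Wy...Wy.WW############
528 WWyyyW.y..W###########
520 WWWyyyyyyyy###########
512 w....yyyyyyy##########
504 wyyyyyyyyyyy########wy
496 wyyyyyyyyyyyy####y...#
488 wyyyyyyyyyyyy#####....
480 wyyyyyyyyyyyy#w###...y
472 #yyyyyyyyyyyy###ww####
464 wyyyyyyyyyyyyyy#######
456 yyyyyyyyyyyyyyyw######
448 yyyyyyyyyyyyyyyy######
```

```bash
python3 - <<'E'
from h import *
i=dict(camera_info("wrist")); i["position"]=[522,73,428]; O=np.array([[-.11,.96,.26],[-.99,-.11,-.03],[0,-.26,.97]]); u,_,v=np.linalg.svd(O); i["orientation"]=u@v
for pw in [(490,120),(535,122)]:
  for ps in [(343,181),(348,178),(360,174)]:
    p,d=ray("wrist",pw,i); q,e=ray("side",ps); t=np.linalg.lstsq(np.c_[d,-e],q-p,rcond=None)[0]
    print(pw,ps,np.round(p+d*t[0]),np.round(q+e*t[1]))
E
```

```text
(490, 120) (343, 181) [ 508. -133.   85.] [ 514. -128.   81.]
(490, 120) (348, 178) [ 508. -131.   89.] [ 503. -134.   91.]
(490, 120) (360, 174) [ 508. -131.   87.] [ 477. -152.  101.]
(535, 122) (343, 181) [ 503. -218.   71.] [ 534. -181.   39.]
(535, 122) (348, 178) [ 503. -224.   63.] [ 526. -198.   40.]
(535, 122) (360, 174) [ 502. -246.   37.] [ 506. -242.   33.]
```

The obstruction is the vise's T-handle end at about (506,-132, 90–100), under the gripper body. I'll tilt the tool 10° so the body leans away, turn the yaw back, and lower.

```bash
python3 -m handwheel '{"offset":[[0,0,0],[0,0,0],[0,0,0],[0,0,0],[0,0,-6],[0,0,-6],[0,0,0],[0,0,0]],"dr":[[0,0,-8.5],[0,0,-8.5],[-5,0,0],[-5,0,0],[0,0,0],[0,0,0],[0,0,0],[0,0,0]]}'; python3 - <<'E'
from h import *
c,s=np.cos(-.106),np.sin(-.106);R=np.array([[c,-s],[s,c]])
P=telemetry.get_state()["tcp_pos"]; print(np.round(R.T@(np.array(P[:2])-[534,75]),1),P[2])
E
```

```text
time: 35.2
tcp_pos: [478.9, -104.6, 27.7]
tcp_rot: [[-0.018, 1.0, -0.002], [0.984, 0.017, -0.177], [-0.177, -0.005, -0.984]]
contact_force: [1.5, 0.8, -0.2]
grip_width: 0.9
[ -35.8 -184.4] 27.707380080300915
```

```bash
python3 -m handwheel '{"offset":[[10,-1,0],[10,-1,0],[8,-1,0],[0,0,0],[0.3,3,0],[0.3,3,0],[0.1,1.5,0],[0,0,0]],"dr":[[0,0,0],[0,0,0],[0,0,0],[0,0,0],[0,0,0],[0,0,0],[0,0,0],[0,0,0]]}'; python3 - <<'E'
from h import *
c,s=np.cos(-.106),np.sin(-.106);R=np.array([[c,-s],[s,c]])
P=telemetry.get_state()["tcp_pos"]; print(np.round(R.T@(np.array(P[:2])-[534,75]),1),P[2])
E
```

```text
time: 36.0
tcp_pos: [510.8, -101.3, 28.0]
tcp_rot: [[-0.015, 1.0, -0.002], [0.984, 0.014, -0.175], [-0.175, -0.004, -0.984]]
contact_force: [-0.3, 0.5, 0.3]
grip_width: 0.4
[  -4.4 -177.8] 28.040475835683324
```

```bash
python3 -m handwheel '{"offset":[[0.2,2,0],[0.2,1.8,0],[0,0,0],[-0.2,-8,0],[-15,-3,0],[-20,0,20],[0,20,40],[0,20,45]],"dr":[[0,0,0],[0,0,0],[0,0,0],[0,0,0],[0,0,0],[0,0,0],[5,0,-3.5],[5,0,-3.5]]}'; python3 -m handwheel '{"offset":[[0,0,40],[0,0,35],[0,0,0],[0,0,0],[0,0,0],[0,0,0],[0,0,0],[0,0,0]],"dr":[[0,0,0],[0,0,0],[0,0,0],[0,0,0],[0,0,0],[0,0,0],[0,0,0],[0,0,0]]}'
cat > chk.py <<'E'
from h import *
c,s=np.cos(-.106),np.sin(-.106);R=np.array([[c,-s],[s,c]])
i=camera_info("wrist"); im=snapshot("wrist"); cv2.imwrite("pics/w13f.png",im)
xs=np.arange(-40,40,.25); ys=np.arange(20,-175,-.25)
def rect(z):
    M=np.array([[proj("wrist",[*(R@[x,y]+[534,75]),z],i) for x in xs] for y in ys],np.float32)
    return cv2.GaussianBlur(cv2.remap(im,M[...,0],M[...,1],cv2.INTER_LINEAR),(5,5),1).astype(float)[...,0]
g30,g24=rect(30),rect(24)
X=lambda x:int((x+40)/.25); Y=lambda y:int((20-y)/.25)
for y in [10,-20,-50,-90,-100,-117,-130,-140,-150]:
    L=slice(Y(y)-4,Y(y)+4); d=np.diff(np.median(g30[L],0))
    print(y,"bar L",xs[X(-20)+np.argmax(d[X(-20):X(0)])],"R",xs[X(10)+np.argmin(d[X(10):X(30)])])
print("edge",[ys[Y(-105)+np.argmax(np.diff(np.median(g24[:,X(x)-4:X(x)+4],1))[Y(-105):Y(-140)])] for x in [-35,-30,-25,-20,-15]])
for x in [-5,0,5,10,15]:
    a=g30[:,X(x)-4:X(x)+4].mean(1); d=np.diff(a); print("line",x,ys[Y(-110)+np.argmin(a[Y(-110):Y(-135)])],"cut",ys[Y(-150)+np.argmin(d[Y(-150):Y(-173)])])
E
python3 chk.py
```

```text
time: 36.8
tcp_pos: [467.7, -66.6, 128.2]
tcp_rot: [[0.105, 0.994, -0.027], [0.994, -0.105, 0.009], [0.006, -0.028, -1.0]]
contact_force: [0.1, -1.0, 0.5]
grip_width: 1.0
time: 37.6
tcp_pos: [468.6, -69.1, 209.5]
tcp_rot: [[0.109, 0.994, -0.021], [0.994, -0.109, 0.01], [0.008, -0.022, -1.0]]
contact_force: [-0.4, 1.3, 0.1]
grip_width: 0.3
10 bar L -11.5 R 19.0
-20 bar L -11.25 R 12.0
-50 bar L -11.25 R 18.5
-90 bar L -11.0 R 18.25
-100 bar L -12.0 R 18.25
-117 bar L -12.0 R 17.75
-130 bar L -12.75 R 18.0
-140 bar L -12.5 R 18.5
-150 bar L -12.25 R 18.0
edge [np.float64(-120.0), np.float64(-121.0), np.float64(-121.0), np.float64(-121.0), np.float64(-121.0)]
line -5 -121.75 cut -161.5
line 0 -121.75 cut -161.5
line 5 -121.75 cut -161.5
line 10 -121.75 cut -159.25
line 15 -121.5 cut -161.25
```

The overhang is now about 40.6 mm. The cut end may be a fraction of a millimetre off the fence, so I'll do one light seating push near that end, then go to the handle.

```bash
python3 -m handwheel '{"offset":[[4,25,-20],[0,0,-45],[0,0,-45],[0,0,-40],[0,0,-20],[0,0,-8],[0,0,0],[0,0,0]],"dr":[[5,-1.2,0],[0,0,0],[0,0,0],[0,0,0],[0,0,0],[0,0,0],[0,0,0],[0,0,0]]}'
```

```text
time: 38.45
tcp_pos: [471.8, -42.4, 25.7]
tcp_rot: [[0.107, 0.994, 0.002], [0.989, -0.107, 0.1], [0.1, -0.009, -0.995]]
contact_force: [0.4, -0.1, 0.5]
grip_width: 0.5
```

```bash
python3 -m handwheel '{"offset":[[5,-0.5,1],[5,-0.5,0],[5,-0.5,0],[4,-0.4,0],[2,-0.2,0],[2,-0.2,0],[2,-0.2,0],[0,0,0]],"dr":[[0,0,0],[0,0,0],[0,0,0],[0,0,0],[0,0,0],[0,0,0],[0,0,0],[0,0,0]]}'; python3 -m handwheel '{"offset":[[-8,1,0],[-15,0,20],[0,0,45],[0,0,45],[0,0,45],[0,0,35],[0,0,0],[0,0,0]],"dr":[[0,0,0],[0,0,0],[-5.7,0,0],[0,0,0],[0,0,0],[0,0,0],[0,0,0],[0,0,0]]}'; python3 chk.py
```

```text
time: 39.25
tcp_pos: [504.2, -46.6, 32.4]
tcp_rot: [[0.106, 0.994, 0.012], [0.99, -0.107, 0.097], [0.098, 0.002, -0.995]]
contact_force: [-0.1, -0.9, 0.3]
grip_width: 0.7
time: 40.05
tcp_pos: [470.6, -44.0, 225.4]
tcp_rot: [[0.108, 0.994, 0.003], [0.994, -0.108, -0.004], [-0.004, 0.003, -1.0]]
contact_force: [-0.0, 0.0, -1.7]
grip_width: 0.2
10 bar L -10.5 R 19.5
-20 bar L -11.5 R 18.75
-50 bar L -11.25 R 19.0
-90 bar L -12.0 R 18.25
-100 bar L -11.75 R 19.0
-117 bar L -12.5 R 18.5
-130 bar L -12.25 R 19.25
-140 bar L -12.25 R 18.25
-150 bar L -11.75 R 18.75
edge [np.float64(-121.25), np.float64(-121.0), np.float64(-120.75), np.float64(-121.0), np.float64(-121.0)]
line -5 -121.5 cut -160.75
line 0 -121.5 cut -160.75
line 5 -121.5 cut -160.75
line 10 -121.5 cut -160.75
line 15 -121.5 cut -160.75
```

Everything checks: overhang 39.8–40.5 mm and the bar is parallel to the fence. Now I'll move over the handle.

```bash
python3 -m handwheel '{"offset":[[38,6,0],[38,6,0],[38,6,0],[38,6,0],[38,6,0],[0,0,-20],[0,0,-20],[0,0,0]],"dr":[[0,0,0],[0,0,0],[0,0,0],[0,0,0],[0,0,0],[0,0,0],[0,0,0],[0,0,0]]}'
```

```text
time: 40.9
tcp_pos: [657.9, -11.9, 163.8]
tcp_rot: [[0.11, 0.994, -0.024], [0.994, -0.11, -0.0], [-0.003, -0.024, -1.0]]
contact_force: [-0.1, -0.5, -0.1]
grip_width: 0.7
```

```bash
python3 -m handwheel '{"offset":[[13,1,0],[0,0,-8],[2,0,-12],[2,0,-12],[2,0,-12],[2,0,-12],[2,0,-12],[2,0,-10]],"dr":[[0,-1.4,0],[0,0,0],[0,0,0],[0,0,0],[0,0,0],[0,0,0],[0,0,0],[0,0,0]]}'
```

```text
time: 41.7
tcp_pos: [702.4, -13.9, 102.5]
tcp_rot: [[0.111, 0.993, 0.05], [0.994, -0.111, -0.006], [-0.001, 0.051, -0.999]]
contact_force: [1.3, -0.7, 2.6]
grip_width: 0.6
```

```bash
python3 -m handwheel '{"offset":[[-8,0,0],[-8,0,-3],[-2,0,-8],[0,0,-8],[0,0,-8],[0,0,-8],[0,0,-8],[0,0,-8]],"dr":[[0,2.5,0],[0,0,0],[0,0,0],[0,0,0],[0,0,0],[0,0,0],[0,0,0],[0,0,0]]}'
```

```text
time: 42.5
tcp_pos: [686.5, -14.4, 69.1]
tcp_rot: [[0.11, 0.994, 0.012], [0.994, -0.11, -0.008], [-0.007, 0.013, -1.0]]
contact_force: [-25.7, 2.2, 52.1]
grip_width: 0.5
```

```bash
python3 -m handwheel '{"offset":[[0,0,-5],[0,0,-5],[0,0,-5],[0,0,0],[0,0,10],[0,0,30],[0,0,40],[0,0,40]],"dr":[[0,0,0],[0,0,0],[0,0,0],[0,0,0],[0,0,0],[0,0,0],[0,0,0],[0,0,0]]}'; python3 -m handwheel '{"offset":[[-20,-4,30],[-38,-6,0],[-38,-6,0],[-38,-6,0],[-38,-6,0],[-38,-6,0],[0,0,0],[0,0,0]],"dr":[[0,0,0],[0,0,0],[0,0,0],[0,0,0],[0,0,0],[0,0,0],[0,0,0],[0,0,0]]}'; python3 chk.py; python3 - <<'E'
from h import *
c,s=np.cos(-.106),np.sin(-.106);R=np.array([[c,-s],[s,c]])
cv2.imwrite("pics/s14.png",snapshot("side"));cv2.imwrite("pics/t14.png",snapshot("top"))
for cam in ["side","top","wrist"]:
  i=camera_info(cam)
  print(cam,"grip down exp",np.round(proj(cam,[*(R@[149,-71]+[534,75]),62],i)),"up",np.round(proj(cam,[*(R@[123,-71]+[534,75]),119],i)),"foot exp",np.round(proj(cam,[*(R@[4,-71]+[534,75]),30],i)))
  for n in ["handle_grip","clamp_foot"]: print(n,[(np.round(q["pixel"]),round(q["confidence"],2)) for q in spotter.landmark_of(cam,n)[:2]])
E
```

```text
time: 43.3
tcp_pos: [675.9, -12.9, 180.5]
tcp_rot: [[0.108, 0.994, -0.013], [0.994, -0.108, -0.006], [-0.008, -0.013, -1.0]]
contact_force: [0.5, -0.2, -0.0]
grip_width: 0.4
time: 44.1
tcp_pos: [456.0, -46.4, 210.2]
tcp_rot: [[0.107, 0.994, -0.017], [0.994, -0.107, -0.005], [-0.006, -0.017, -1.0]]
contact_force: [0.9, -0.6, -0.3]
grip_width: 0.6
10 bar L -11.5 R 19.0
-20 bar L -11.75 R 18.0
-50 bar L -12.25 R 18.5
-90 bar L -11.5 R 18.25
-100 bar L -12.25 R 17.75
-117 bar L -12.0 R 18.25
-130 bar L -12.5 R 18.0
-140 bar L -12.0 R 17.5
-150 bar L -11.75 R 18.0
edge [np.float64(-121.0), np.float64(-121.0), np.float64(-120.75), np.float64(-120.75), np.float64(-120.75)]
line -5 -121.5 cut -161.25
line 0 -121.75 cut -161.25
line 5 -122.0 cut -161.25
line 10 -122.0 cut -160.0
line 15 -122.0 cut -161.25
side grip down exp [270. 194.] up [278. 180.] foot exp [316. 223.]
handle_grip [(array([266., 194.]), 0.52)]
clamp_foot [(array([327., 204.]), 0.73), (array([316., 223.]), 0.34)]
top grip down exp [333. 162.] up [331. 164.] foot exp [319. 207.]
handle_grip [(array([334., 163.]), 0.44)]
clamp_foot []
wrist grip down exp [511. 140.] up [521. 144.] foot exp [384. 130.]
handle_grip [(array([511., 138.]), 0.82), (array([385., 131.]), 0.38)]
clamp_foot [(array([385., 130.]), 0.54), (array([388., 176.]), 0.3)]
```

```bash
python3 -c "
from h import *
print(job.hand_in(), telemetry.get_state()['time'])"
```

```text
the job is handed in; nothing more can be done
the job is handed in; nothing more can be done
```

The bar is set for sawing and I've handed the job in, after about 44 s of the 61 s allowed. I pushed it back against the fence, slid it along to length and then pressed the clamp handle down. No verdict came back.

**Last checks (wrist camera, after clamping):**
- **Length:** about 40.4 mm sticks out past the board end, and the scribed line is within about 1 mm of the edge.
- **Fence:** the bar's edges run parallel to the fence to within about 0.5–1 mm over its length. I couldn't measure any remaining gap to better than about 1 mm.
- **Clamp:** the handle and foot appear where they should be with the handle fully down. The press met its stop at 52 N, and the handle stayed down when I lifted off. I couldn't measure the exact handle angle.
- **Disagreement:** the network's first choice for the foot in the side view was near the bar's free end. Its second choice there, and the wrist view, both matched the expected spot.

**What went wrong on the way:**
- **Overshoot:** the second push on the left-hand (tail) end went about 2 mm too far, so I nudged the bar back from its right-hand (cut) end.
- **Vise contact:** during that nudge the gripper touched something at about 5 N, most likely the vise's T-handle. I tilted the tool away and carried on.
- **Last seating push:** the fingertip ended slightly above the bar's top. The bar still measured in place afterwards.

I didn't touch the tape, bottle, caliper, marker, tin or bell on purpose. The only one I rechecked was the marker, partway through, and it hadn't moved. I had used up the picture views by the end, so the final checks are measurements rather than something I looked at.

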